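# Open the battery lid of a portable radio

## Robot

A 6-joint arm with a two-finger parallel gripper is mounted at the origin on the work surface. World frame = base frame: x ahead of the robot, y to its left, z up, the work surface at z = 0. Lengths are in m, angles in rad, forces in N, time in s.
With the tool pointing down it reaches from about 0.275 to 0.775 m from the base axis. Payload 14.6 kg.
Tool frame: the origin (TCP) lies between the finger pads; the fingertips stand 19 mm ahead of it and the grasp point (between the pads) is the TCP (manip.tips_ahead is the distance from the TCP to the fingertips, in m); z points along the fingers, y is the line along which they close (so a half turn about z gives the same grasp; the last joint's range is limited). The gripper opens to 85 mm and grips with 20 to 120 N. Pads are 22 mm wide; open, the fingers measure 114 mm over their backs; the gripper's body (76 mm by 85 mm) begins 54 mm behind the grasp point. The pads swing forward as they close: fully open they stand 13 mm farther back than shut.
Start: joints at [1.101, 0.263, -0.048, 1.259, 0, 1.415], TCP at [0.163, 0.499, 0.25] pointing down, gripper open.
Joint ranges: [-2.65, 2.65], [-0.89, 1.7], [-1.18, 1.37], [-2.13, 2.11], [-1.35, 1.29], [-3.14, 3.14]. Speed limits (rad/s): [1.89, 1.89, 2.57, 2.79, 3.14, 3.14].

## Interface

Orientations are given as a unit quaternion [w, x, y, z].
In Python, from plant import manip, capture, camera_model gives the robot as it stands.
- The arm moves only by the tool servo_tool, never from a script. Its argument "plan" is text: rows parted by semicolons, each of 7 numbers parted by spaces: the shift along the tool's x, y, z scaled (see below), then the turn, a rotation vector about the tool's x, y, z scaled (see below), then the opening, from 0 (shut) to 1 (fully open). A call has 1 to 10 rows; each row is the pose to reach, as a shift and turn from the pose commanded when the call began, along the tool's axes at that moment; what a row does not reach only later rows make up. The controller multiplies each number of a shift by 100 mm and each number of a turn by 1.5 rad. A row lasts 1/10 s, in which the tool goes at most 50 mm and 8.59 degrees, less where a joint would pass 70% of its speed; a pose out of reach is approached as far as the arm can. A call with a number of a shift or a turn outside -1 to 1 is refused whole. A call with a gripper value outside its range is refused whole. The fingers move at their own pace and stop on an object; "grip_force" is the grip in N (left out, the last holds). Time passes only in rows, so rows that repeat a pose let the fingers close. It gives the time, the measured TCP pose, the force, the opening and the grip force at its end, in the units of the state.
- manip.observe(): the state, without advancing time (a new reading comes with each control period).
- capture(name): name is "scene" or "top"; returns (picture, depth): 420x560x3 uint8, red, green, blue; 420x560 float32, m along the optical axis (not along the pixel's ray), 0 where there is no reading.
- camera_model(name): a dict with "vfov" (degrees; the focal length in pixels is half the picture's height over the tangent of half this angle, whatever the lens; pixels are square), "cx", "cy" (the principal point, pixels), "rvec" (rotation vector, rad) and "tvec" (3), from world to camera coordinates, as OpenCV has them. Camera axes: x right, y down, z forward; pixel columns grow to the right and rows downward; lengths in m; the calibration is good to about 2 mm. A picture is of the moment at which its call begins. camera_model takes no time and is no camera call.
- manip.sign_off(): hands the job in; it is judged then, once.
The state is a dict: "t": time; "qpos": joint angles; "joint_velocities": joint speeds; "joint_efforts": joint torques, N m; "position": TCP position; "eef_rot": TCP orientation; "force": force on the tool from outside, world axes, zero at the start; "moment": the same for the moment, N m; "grip_width": finger opening in m; "gripper_force": force on a finger pad.
Only numpy, scipy, OpenCV 4.12 (cv2) and the standard library are available. Lean on these libraries where they do the work, as an engineer would, in place of code of your own. Each camera call takes 0.05 s, during which the arm holds its last target. There are 200 camera calls.

## Task

The yellow radio lies face down on its board with its battery compartment latched shut. Press the red release tab down with the fingertips until the grey battery lid springs up part way, then push the lid over with the fingers until it stands fully open by itself. Be gentle with the thin plastic, and leave the loose cell, the jar and the spool standing where they are: nothing has to be picked up.

Things in the scene. Friction and masses are not known exactly. Their poses are not given: they have to be found in the camera images.
- radio: Yellow plastic radio, 170 (x) by 230 (y) by 60 mm, face down and clamped on a fixed plywood board 240 by 300 by 10 mm; nothing of it can slide. Origin: centre of the board's underside, on the table. Its own +x points from the tab towards the lid's hinge, away from the robot to within 0.45 rad; z up. The back of the case (its upper face) is 70 mm above the table. Two wooden clamp blocks at its y = +-123 mm end at 50 mm height.
- tab_press (a point): Point to press, on top of the red release tab, 85 mm above the table: a plate 34 (radio x) by 40 (y) by 5 mm, 10 mm clear above the case, on the robot's side of the lid. Its outer end is 10.5 mm from this point towards -x, its pivoted end 23.5 mm and the shut lid's edge 31 mm towards +x. Pressed straight down here it takes about 4 N and 3 mm to free the lid, 6 N and 5.5 mm to its stop; it springs back.
- tab (a joint): Rotation of the tab in rad: 0 at rest, frees the lid at about 0.11, end stop at 0.22.
- lid_edge (a point): Middle of the lid's free edge (the edge beside the tab), in the middle of its thickness; moves with the lid. The lid is a grey plate 77 mm from hinge to this edge, 132 mm wide along the radio's y, 5 mm thick, 50 g, with five dark ribs on top.
- lid_hinge (a point): Middle of the lid's hinge axis, 72.5 mm above the table, which runs along the radio's y at its x = +45 mm; fixed to the radio.
- lid (a joint): Opening angle of the lid in rad: 0 shut and level, then the free edge rises and swings over towards the radio's +x. Once freed, a spring plunger under the lid lifts it to about 1.05 (well short of upright) and holds it there; from there it turns freely. Before upright (1.57) it falls back on the plunger; beyond upright it falls on to its stop at 2.0, which is fully open, and stays.
- cell_mid (a point): Loose battery cell standing on the table beside the board, black with a copper top, 33 mm diameter, 60 mm high; the point is its centre, 30 mm up. Not to be disturbed.
- jar_mid (a point): Small amber jar with a steel cap standing on the table beside the board, 48 mm diameter, 65 mm high; the point is its centre, 33 mm up. Not to be disturbed.
- spool_mid (a point): Blue wire spool standing on end on the table beside the board, 52 mm diameter, 40 mm high; the point is its centre, 20 mm up. Not to be disturbed.

How it is judged:
On the way, in this order (a step that is already met when the one before it is completed fails the run):
1. the tab is pressed and the lid has sprung part way up (0.6 to 1.4 rad) (value of joint lid between 0.6 and 1.4 rad), for 0.2 s.
2. the lid is pushed fully open (beyond 1.85 rad) (value of joint lid above 1.85 rad), for 0.2 s.
At the end, for the whole second after the job is handed in: The lid rests fully open by itself (beyond 1.85 rad, stop at 2.0), the tab is back up (below 0.05 rad), and cell, jar and spool stand within 25 mm of where they began (value of joint lid above 1.85 rad and velocity of joint lid below 0.1 rad/s and value of joint tab below 0.05 rad and distance of each of cell_mid, jar_mid, spool_mid from where it was at the start of the episode below 0.025 m); the robot touches nothing.
It fails at once if the lid is struck, squeezed or forced with more than 40 N (contact force between the fingers and lid above 40 N).
It fails at once if the tab is pressed with more than 40 N (contact force between the fingers and tab above 40 N).
It fails at once if the loose battery cell is lifted, tipped over or pushed more than 25 mm out of place (distance of cell_mid from where it was at the start of the episode above 0.025 m).
It fails at once if the jar is lifted, tipped over or pushed more than 25 mm out of place (distance of jar_mid from where it was at the start of the episode above 0.025 m).
It fails at once if the spool is lifted, tipped over or pushed more than 25 mm out of place (distance of spool_mid from where it was at the start of the episode above 0.025 m).
It also fails if it takes over 38 s, if anything falls off the work surface, if the arm or the gripper's body presses on something with over 40 N, if the wrist force passes 120 N, or if a joint passes its speed limit or range.

## Working session

There is one attempt and no reset: what is moved stays moved. The work goes in short steps, Python scripts to look and compute and a tool call to move; the robot and the scene stay as the last step left them, time stands still between calls to the robot, and variables do not carry over. Pictures are saved under pics/ and viewed, at most 10 in all, crops included, and the job is handed in when it is done.

Besides the shell and the picture viewer there is one more tool, called after "Call:" by a JSON object that holds its "op" and its "data", one argument or row to a line. servo_tool: Moves the arm, as the interface text tells. Its arguments: {"type":"object","properties":{"plan":{"type":"string"},"grip_force":{"type":"number"}},"required":["plan"]}

```bash
mkdir -p pics; cat > h.py <<'E'
import numpy as np, cv2
from plant import manip, capture, camera_model
from scipy.spatial.transform import Rotation as R
def world(name, depth):
    m=camera_model(name); h,w=depth.shape
    f=h/2/np.tan(np.radians(m['vfov'])/2)
    v,u=np.mgrid[:h,:w]
    P=np.stack([(u-m['cx'])/f*depth,(v-m['cy'])/f*depth,depth],-1)
    Rm=cv2.Rodrigues(np.array(m['rvec'],float))[0]
    return (P-np.array(m['tvec']))@Rm
E
python3 - <<'E'
from h import *
for n in("top","scene"):
    p,d=capture(n); np.savez(n,p=p,d=d); cv2.imwrite(f"pics/{n}0.png",p[...,::-1])
    print(n,camera_model(n))
    W=world(n,d); hsv=cv2.cvtColor(p,cv2.COLOR_RGB2HSV); ok=d>0
    red=((hsv[...,0]<6)|(hsv[...,0]>174))&(hsv[...,1]>150)&(hsv[...,2]>80)&ok
    q=W[red]; print(len(q), np.median(q,0) if len(q) else '')
    yel=(hsv[...,0]>20)&(hsv[...,0]<32)&(hsv[...,1]>130)&ok&(abs(W[...,2]-.07)<.01)
    if yel.sum()>50: print('yel',yel.sum(),cv2.minAreaRect((W[yel][:,:2]*1000).astype(np.float32)))
    if len(q): print('red',cv2.minAreaRect((q[:,:2]*1000).astype(np.float32)),np.percentile(q,[5,95],axis=0))
print(manip.observe())
E
```

```text
top {'vfov': 56.266125419185855, 'cx': 276.08874310597866, 'cy': 211.36943146967937, 'rvec': array([ 2.22179179, -2.21010471,  0.07353275]), 'tvec': array([0.0303197 , 0.60606555, 1.0734785 ])}
760 [0.6787623  0.32292768 0.02094816]
yel 387 ((517.3378295898438, -142.15077209472656), (169.5419158935547, 230.7957305908203), 21.060039520263672)
red ((643.9368896484375, 162.07437133789062), (440.1417541503906, 1253.07861328125), 4.027083873748779) [[ 0.45615124 -0.38473105  0.0068718 ]
 [ 0.84008331  0.77515132  0.08728148]]
scene {'vfov': 43.99560483932718, 'cx': 271.88020535947777, 'cy': 209.57142101814588, 'rvec': array([ 2.49183961,  0.74827382, -0.21403492]), 'tvec': array([-0.54707622, -0.21148677,  1.44657588])}
790 [0.66646622 0.32620884 0.02147648]
yel 4429 ((519.7538452148438, -139.5424041748047), (170.01419067382812, 232.82069396972656), 20.773157119750977)
red ((687.590087890625, 321.3579406738281), (1062.182373046875, 335.150390625), 81.51579284667969) [[ 0.46067181 -0.17123937  0.00244491]
 [ 0.84330383  0.81930042  0.08731252]]
{'t': 0.1, 'qpos': array([ 1.10070025e+00,  2.63473073e-01, -4.88351558e-02,  1.25940374e+00,
       -5.38353646e-07,  1.41548646e+00]), 'joint_velocities': array([-0.00054836, -0.00085462,  0.00259786, -0.00018416, -0.00075366,
        0.00079345]), 'joint_efforts': array([ 1.55371235e-03, -6.38576317e+01,  3.85067368e+01,  9.85129096e-03,
       -1.58608091e-04, -3.58176840e-05]), 'position': array([0.16245896, 0.49900671, 0.24988829]), 'eef_rot': array([-1.40584594e-04,  1.56744055e-01,  9.87639150e-01, -4.35703522e-04]), 'force': array([-0.7922897 , -0.25831672,  0.92974704]), 'moment': array([-0.01228983, -0.05342192,  0.07412119]), 'gripper_force': 0.0, 'grip_width': 0.08548583953463418}
```

View pics/top0.png

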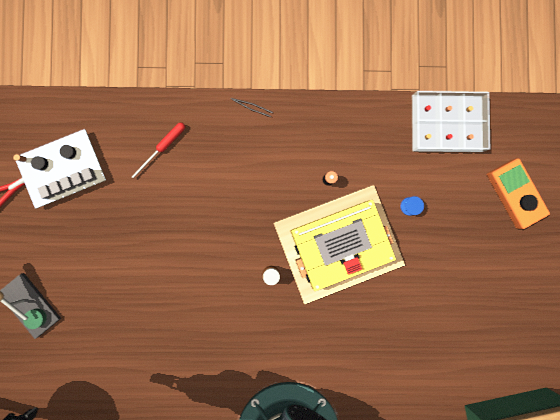

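View pics/scene0.png

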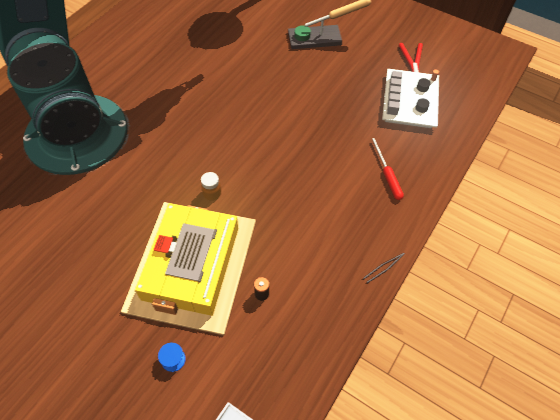

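The top view shows the radio at about (340,245), with the red tab at (352,265) nearest the robot and the lid at (343,242). The jar is at (272,276), the cell at (331,178) and the spool at (412,206). The scene view agrees, and the yaw is about +21°.

```bash
cat >> h.py <<'E'
C=np.array([.5187,-.1408]); YAW=np.radians(20.9)
def loc(W):
    c,s=np.cos(YAW),np.sin(YAW); D=W[...,:2]-C
    return np.concatenate([np.stack([D[...,0]*c+D[...,1]*s,-D[...,0]*s+D[...,1]*c],-1),W[...,2:]],-1)
def unloc(x,y):
    c,s=np.cos(YAW),np.sin(YAW); return C+np.array([c*x-s*y,s*x+c*y])
E
python3 - <<'E'
from h import *
for n in("top","scene"):
    z=np.load(n+".npz"); p,d=z['p'],z['d']; L=loc(world(n,d)); hsv=cv2.cvtColor(p,cv2.COLOR_RGB2HSV); ok=(d>0)&(abs(L[...,0])<.13)&(abs(L[...,1])<.16)
    H,S,V=[hsv[...,i] for i in range(3)]
    red=((H<6)|(H>174))&(S>150)&ok&(L[...,2]>.075); q=L[red]*1000
    print(n,'tab',len(q),np.percentile(q,[2,50,98],axis=0).round(1))
    g=(S<60)&ok&(L[...,2]>.069)&(L[...,2]<.083); q=L[g]*1000
    print('lid',len(q),np.percentile(q,[2,50,98],axis=0).round(1))
    hi=ok&(L[...,2]>.066)&(L[...,2]<.074)&(H>20)&(H<33); q=L[hi]*1000; print('case',np.percentile(q,[1,50,99],axis=0).round(1))
    b=ok&(L[...,2]>.005)&(L[...,2]<.016); q=loc(world(n,d))[b]*1000; print('board',cv2.minAreaRect(q[:,:2].astype(np.float32)))
print('tab world',unloc(-.063,0))
E
```

```text
top tab 182 [[-72.9 -18.1  82.1]
 [-57.    0.1  86. ]
 [-42.   18.5  89.5]]
lid 1703 [[-37.1 -71.3  71.7]
 [  9.    0.4  76.2]
 [ 68.5  76.1  80.6]]
case [[ -85.3 -113.8   66.8]
 [  -6.1    6.4   70.9]
 [  82.   113.    73.9]]
board ((-0.4934844970703125, 0.15887451171875), (258.0027160644531, 319.1767883300781), 0.19715851545333862)
scene tab 198 [[-69.1 -18.3  82. ]
 [-52.7  -1.3  85.6]
 [-38.9  16.8  89.1]]
lid 1553 [[-33.7 -86.2  71.2]
 [ 15.2  -5.3  75.7]
 [ 71.4  75.1  80.4]]
case [[ -83.  -114.2   66.4]
 [   2.3  -28.1   70.5]
 [  85.3  113.4   73.8]]
board ((-0.495025634765625, 0.8476409912109375), (257.9781799316406, 317.71905517578125), 0.08032494783401489)
tab world [ 0.45984512 -0.16327449]
```

Call:
{"op": "servo_tool", "data": {
  "plan": "-0.3 -0.33 0 0 0 0 0; -0.6 -0.66 0 0 0 0 0; -0.9 -1 0 0 0 0 0; -0.9 -1 0 0 0 0 0",
  "grip_force": 20
}}

```text
t: 0.5
position: [0.2181, 0.3727, 0.2503]
eef_rot: [0.0, 0.158, 0.987, -0.001]
force: [0.6, 0.1, 0.2]
grip_width: 0.0286
gripper_force: 0.0
```

Call:
{"op": "servo_tool", "data": {
  "plan": "-0.3 -0.33 0 0 0 0 0; -0.6 -0.66 0 0 0 0 0; -0.9 -1 0 0 0 0 0"
}}

```text
t: 0.8
position: [0.2719, 0.2524, 0.2502]
eef_rot: [-0.0, 0.156, 0.988, 0.0]
force: [0.7, 1.4, 0.6]
grip_width: -0.0003
gripper_force: 0.0
```

Call:
{"op": "servo_tool", "data": {
  "plan": "-0.3 -0.33 0 0 0 0 0; -0.6 -0.66 0 0 0 0 0; -0.9 -1 0 0 0 0 0"
}}

```text
t: 1.1
position: [0.3268, 0.129, 0.2503]
eef_rot: [0.0, 0.156, 0.988, 0.0]
force: [1.8, 0.4, -0.5]
grip_width: 0.0002
gripper_force: 0.0
```

Call:
{"op": "servo_tool", "data": {
  "plan": "-0.3 -0.33 0 0 0 0 0; -0.6 -0.66 0 0 0 0 0; -0.9 -1 0 0 0 0 0"
}}

```text
t: 1.4
position: [0.3816, 0.0058, 0.2503]
eef_rot: [0.0, 0.157, 0.988, 0.0]
force: [1.9, 1.4, -0.2]
grip_width: -0.0001
gripper_force: 0.0
```

Call:
{"op": "servo_tool", "data": {
  "plan": "-0.3 -0.33 0 0 0 -0.09 0; -0.6 -0.66 0 0 0 -0.18 0; -0.9 -1 0 0 0 -0.27 0; -0.9 -1 0 0 0 -0.36 0; -0.9 -1 0 0 0 -0.45 0; -0.9 -1 0 0 0 -0.45 0"
}}

```text
t: 2.0
position: [0.4359, -0.1156, 0.2499]
eef_rot: [-0.0, -0.18, 0.984, 0.0]
force: [-0.2, -0.2, -1.4]
grip_width: -0.0004
gripper_force: 0.0
```

```bash
cat >> h.py <<'E'
def err(x,y,z,yaw=np.radians(200.9)):
    s=manip.observe(); r=R.from_quat(np.roll(s['eef_rot'],-1))
    t=R.from_euler('z',yaw)*R.from_euler('x',np.pi)
    print('t',s['t'],'pos',s['position'],'local',loc(np.array(s['position']))*1000,'F',s['force'])
    print('shift units',(r.inv().apply(np.r_[unloc(x,y),z]-s['position'])/.1).round(3),'turn',((r.inv()*t).as_rotvec()/1.5).round(3))
E
python3 -c "
from h import *
err(-.066,0,.12)"
```

```text
t 2.0 pos [ 0.43587778 -0.11560867  0.24992724] local [-68.38618573  53.07968928 249.9272409 ] F [-0.19150842 -0.24133975 -1.37894238]
shift units [-0.026 -0.532  1.299] turn [ 0.    -0.    -0.002]
```

Call:
{"op": "servo_tool", "data": {
  "plan": "-0.01 -0.27 0 0 0 0 0; -0.025 -0.53 0.2 0 0 0 0; -0.025 -0.53 0.5 0 0 0 0; -0.025 -0.53 0.75 0 0 0 0; -0.025 -0.53 1 0 0 0 0; -0.025 -0.53 1 0 0 0 0"
}}

```text
t: 2.6
position: [0.4555, -0.1631, 0.148]
eef_rot: [-0.002, -0.178, 0.984, 0.001]
force: [0.0, 0.1, 1.2]
grip_width: -0.0
gripper_force: 0.0
```

Call:
{"op": "servo_tool", "data": {
  "plan": "0 0 0.1 0 0 0 0; 0 0 0.2 0 0 0 0; 0 0 0.3 0 0 0 0; 0 0 0.38 0 0 0 0; 0 0 0.38 0 0 0 0"
}}

```text
t: 3.1
position: [0.4562, -0.164, 0.1114]
eef_rot: [-0.001, -0.179, 0.984, 0.0]
force: [-0.3, 0.3, 0.8]
grip_width: 0.0
gripper_force: 0.0
```

```bash
python3 - <<'E'
from h import *
err(-.066,0,.104)
p,d=capture("scene"); a=p[150:350,90:290]; cv2.imwrite("pics/s1.png",cv2.resize(a,(600,600),interpolation=2)[...,::-1])
E
```

```text
t 3.1 pos [ 0.45622747 -0.1640422   0.11137869] local [-66.65349097   0.57335448 111.37869062] F [-0.29336866  0.25225788  0.82562715]
shift units [-0.007 -0.006  0.074] turn [ 0.001 -0.001 -0.003]
```

View pics/s1.png

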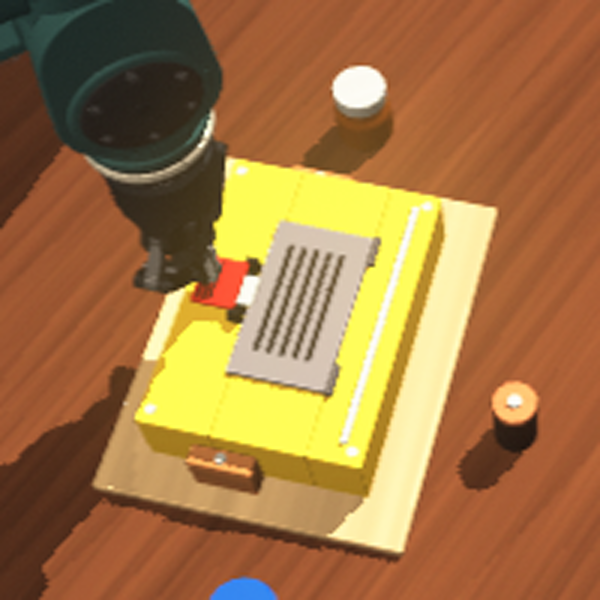

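The closed fingers at about (190,275) in the crop stand just above the red tab, towards its outer end. The lid is still shut.

Call:
{"op": "servo_tool", "data": {
  "plan": "0 0 0.03 0 0 0 0; 0 0 0.05 0 0 0 0; 0 0 0.07 0 0 0 0; 0 0 0.08 0 0 0 0; 0 0 0.09 0 0 0 0; 0 0 0.1 0 0 0 0; 0 0 0.11 0 0 0 0; 0 0 0.11 0 0 0 0"
}}

```text
t: 3.95
position: [0.4564, -0.1644, 0.1013]
eef_rot: [-0.0, -0.179, 0.984, -0.0]
force: [-3.2, -1.2, 5.6]
grip_width: 0.0001
gripper_force: 3.1
```

```bash
python3 - <<'E'
from h import *
p,d=capture("scene"); L=loc(world("scene",d))
m=(abs(L[...,0]-.02)<.06)&(abs(L[...,1])<.07)&(L[...,2]>.09)&(d>0); print(m.sum(), L[m].max(0)); err(-.066,0,.1)
E
```

```text
5477 [0.0194321  0.065915   0.58878169]
t 4.0 pos [ 0.45639159 -0.16440328  0.10139729] local [-66.62898344   0.1774849  101.39728543] F [-4.03352947 -0.68465597  6.60534045]
shift units [-0.006 -0.002  0.014] turn [-0.    -0.    -0.003]
```

```bash
python3 - <<'E'
from h import *
p,d=capture("scene"); a=p[150:350,90:290]; cv2.imwrite("pics/s2.png",cv2.resize(a,(600,600),interpolation=2)[...,::-1])
E
```

```text
(no output)
```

View pics/s2.png

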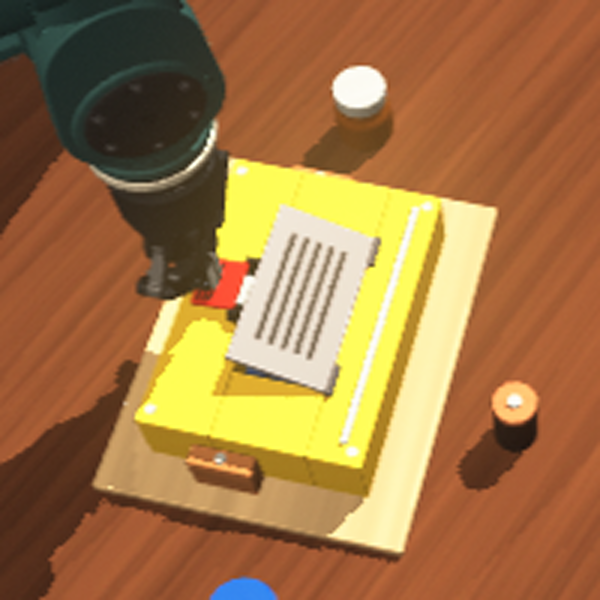

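The lid is free and rising: its edge at (230,355) now casts a shadow below it. I'll hold while it springs up, then lift off.

Call:
{"op": "servo_tool", "data": {
  "plan": "0 0 0 0 0 0 0; 0 0 0 0 0 0 0; 0 0 0 0 0 0 0; 0 0 0 0 0 0 0; 0 0 -0.05 0 0 0 0; 0 0 -0.15 0 0 0 0; 0 0 -0.3 0 0 0 0; 0 0 -0.4 0 0 0 0; 0 0 -0.4 0 0 0 0"
}}

```text
t: 4.95
position: [0.4574, -0.1646, 0.1428]
eef_rot: [0.001, -0.179, 0.984, -0.001]
force: [0.1, 0.5, 0.6]
grip_width: -0.0001
gripper_force: 0.0
```

```bash
python3 - <<'E'
from h import *
p,d=capture("scene"); a=p[150:350,90:290]; cv2.imwrite("pics/s3.png",cv2.resize(a,(600,600),interpolation=2)[...,::-1])
L=loc(world("scene",d)); hsv=cv2.cvtColor(p,cv2.COLOR_RGB2HSV)
m=(L[...,0]>-.03)&(L[...,0]<.06)&(abs(L[...,1])<.07)&(L[...,2]>.078)&(L[...,2]<.16)&(hsv[...,1]<70)&(hsv[...,2]>90)&(d>0)
q=L[m]*1000; k=np.polyfit(q[:,0],q[:,2],1); print(len(q),k,'angle',np.arctan(-k[0]),np.percentile(q,[2,98],axis=0))
err(-.066,0,.14)
E
```

```text
826 [ -1.29428552 142.95116582] angle 0.9129704800483431 [[  4.82591141 -63.87163758  78.88305422]
 [ 46.00729331  62.3576011  141.40509357]]
t 5.0 pos [ 0.45704967 -0.1644627   0.14188952] local [-6.60353956e+01 -1.12785909e-01  1.41889522e+02] F [ 0.71337065 -0.3082891  -0.70292767]
shift units [-0.     0.001  0.019] turn [-0.001  0.001 -0.003]
```

View pics/s3.png

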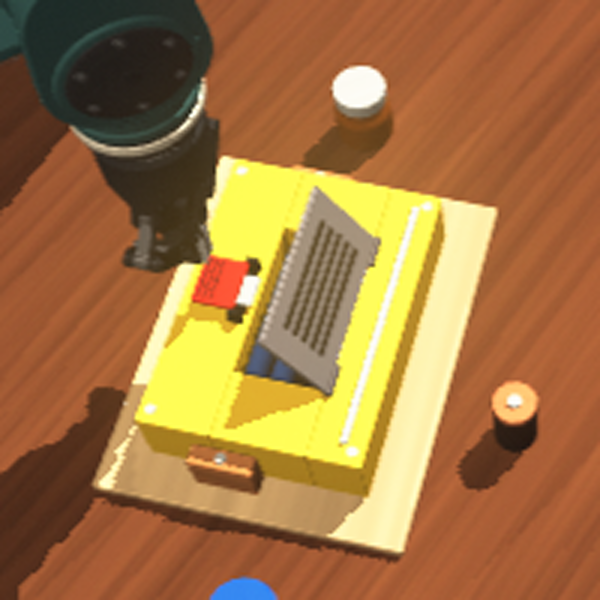

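The lid stands about 1.0 rad open with its edge from (315,190) to (330,390) in the crop. The tab is back up and the fingers are clear. I'll push the lid towards radio +x, which is tool −x.

Call:
{"op": "servo_tool", "data": {
  "plan": "-0.15 0 -0.02 0 0 0 0; -0.35 0 -0.02 0 0 0 0; -0.48 0 -0.02 0 0 0 0; -0.53 0 -0.02 0 0 0 0; -0.57 0 -0.02 0 0 0 0; -0.61 0 -0.02 0 0 0 0; -0.65 0 -0.02 0 0 0 0; -0.69 0 -0.02 0 0 0 0; -0.73 0 -0.02 0 0 0 0; -0.77 0 -0.02 0 0 0 0"
}}

```text
t: 6.0
position: [0.529, -0.1371, 0.1433]
eef_rot: [0.0, -0.179, 0.984, -0.0]
force: [0.1, 0.2, -0.3]
grip_width: -0.0001
gripper_force: 0.1
```

Call:
{"op": "servo_tool", "data": {
  "plan": "-0.04 0 0 0 0 0 0; -0.08 0 0 0 0 0 0; -0.12 0 0 0 0 0 0; -0.15 0 0 0 0 0 0; -0.18 0 0 0 0 0 0"
}}

```text
t: 6.5
position: [0.5458, -0.1307, 0.1433]
eef_rot: [0.0, -0.179, 0.984, 0.0]
force: [1.1, -1.1, 0.3]
grip_width: -0.0001
gripper_force: 0.0
```

```bash
python3 - <<'E'
from h import *
p,d=capture("scene"); a=p[150:350,90:290]; cv2.imwrite("pics/s4.png",cv2.resize(a,(600,600),interpolation=2)[...,::-1])
err(.044,0,.144)
E
```

```text
t 6.55 pos [ 0.54611629 -0.13060297  0.14326778] local [ 29.25008594  -0.25432349 143.26778206] F [-0.10154526  0.27096575 -0.15381953]
shift units [-0.147  0.003 -0.007] turn [-0.     0.    -0.003]
```

View pics/s4.png

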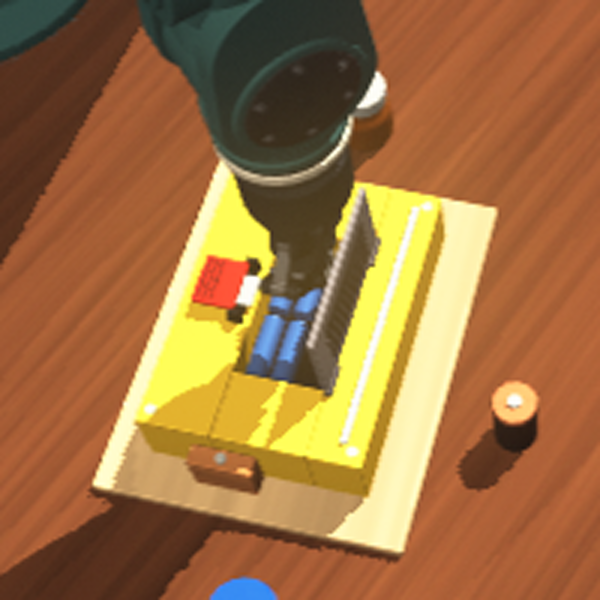

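The lid is nearly upright, with its edge running from (360,195) to (320,350), and the fingers are just behind it. I'll push on a little and then retreat.

Call:
{"op": "servo_tool", "data": {
  "plan": "-0.03 0 0 0 0 0 0; -0.06 0 0 0 0 0 0; -0.09 0 0 0 0 0 0; -0.12 0 0 0 0 0 0; -0.15 0 0 0 0 0 0; -0.17 0 0 0 0 0 0; -0.17 0 0 0 0 0 0; -0.17 0 0 0 0 0 0; -0.17 0 0 0 0 0 0; -0.17 0 0 0 0 0 0"
}}

```text
t: 7.55
position: [0.5614, -0.1248, 0.1433]
eef_rot: [-0.0, -0.179, 0.984, 0.0]
force: [0.1, 0.3, 0.3]
grip_width: -0.0
gripper_force: 0.0
```

Call:
{"op": "servo_tool", "data": {
  "plan": "0.2 0 0 0 0 0 0; 0.4 0 -0.1 0 0 0 0; 0.6 0 -0.3 0 0 0 0; 0.9 0 -0.6 0 0 0 0; 0.9 0 -0.9 0 0 0 0; 0.9 0 -0.9 0 0 0 0; 0.9 0 -0.9 0 0 0 0"
}}

```text
t: 8.25
position: [0.4775, -0.1567, 0.2336]
eef_rot: [0.001, -0.179, 0.984, -0.0]
force: [-0.2, -1.1, -1.5]
grip_width: -0.0
gripper_force: 0.0
```

```bash
python3 - <<'E'
from h import *
p,d=capture("scene"); a=p[150:370,90:310]; cv2.imwrite("pics/s5.png",cv2.resize(a,(600,600),interpolation=2)[...,::-1])
L=loc(world("scene",d)); hsv=cv2.cvtColor(p,cv2.COLOR_RGB2HSV)
m=(L[...,0]>.03)&(L[...,0]<.1)&(abs(L[...,1])<.07)&(L[...,2]>.09)&(L[...,2]<.16)&(d>0)
q=L[m]*1000; print(len(q),np.percentile(q,[2,50,98],axis=0).round())
err(-.05,0,.2)
E
```

```text
440 [[ 51. -66.  92.]
 [ 68.  -5. 129.]
 [ 79.  63. 146.]]
t 8.3 pos [ 0.47721204 -0.15644521  0.23281858] local [-4.43394816e+01  1.84509505e-01  2.32818577e+02] F [ 0.00148032 -0.23514248 -0.87272865]
shift units [ 0.057 -0.002  0.328] turn [ 0.    -0.    -0.003]
```

View pics/s5.png

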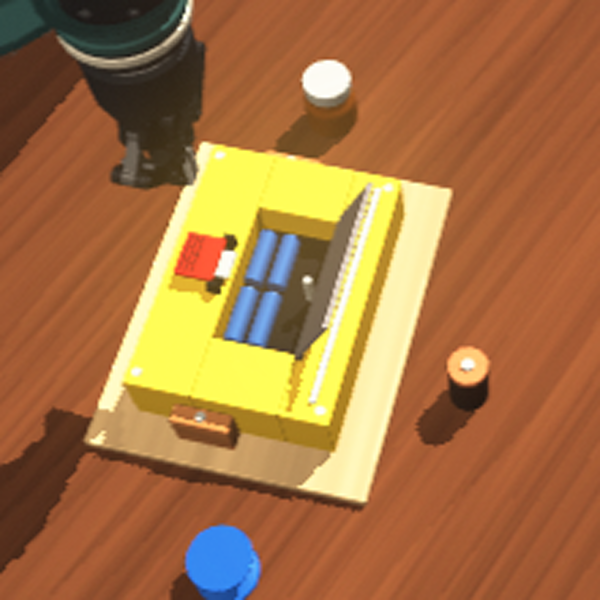

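The lid is fully open. It leans beyond upright, with its edge near (370,190) in the crop, which measures about 2.0 rad. The tab is up, the jar, cell and spool are in place, and the fingers are clear.

```bash
python3 -c "
from plant import manip
print(manip.sign_off())"
```

```text
the job is handed in; nothing more can be done
None
```

The job is handed in: the tab was pressed, the lid sprang up and was pushed over to about 2.0 rad (fully open by my measurement), the tab is back up, and the cell, jar and spool look undisturbed; the hand-in returned no verdict.

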